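Slide a sample carrier along a bent guide wire into the reader

TASK

Slide the blue-tabbed sample carrier along the bent guide wire, round both corners, gently enough not to strain the wire, until it presses the red sprung stop of the white reader well in; let go so that it stays resting against the stop. Then press the green read button on the keypad, and leave the other things on the bench where they are.

Things in the scene. Friction and masses are not known exactly. Their poses are not given: they have to be found in the camera images.
- rail: Guide rail: grey pillar (30 x 34 mm, 136 mm tall, 90 mm square foot) from which a rigid steel wire, 8 mm thick, leaves level, its centre line 120 mm above the bench all along. Origin: on the bench below where the wire leaves the pillar; x along the wire's first leg, z up. The wire and the reader at its end are fixed and do not give
- wire_start (a point): Centre of the wire where it leaves the pillar; x along the first leg. The wire lies level: straight leg of 75 to 115 mm, corner to the left (+y) of 0.5 to 0.8 rad, straight leg of 75 to 105 mm, corner to the right of 0.5 to 0.8 rad, straight last leg of 75 to 110 mm to the stop. Bent by hand: where the corners lie and how sharp they are differs each time and is not reported
- carrier: Sample carrier threaded on the wire, 90 to 160 g: brass collar (bore 14 mm, outside 26 mm, 10 mm long), blue tab on top, 26 mm amber vial below, down to 64 mm under the bore. Origin: bore's centre; x along the bore, away from the pillar; z up. It hangs with the origin 3 mm below the wire's centre; lifted 3 mm it has 3 mm play all round. It must turn with the wire at the corners or it jams
- tab (a point): Centre of the carrier's blue grip tab: 20 mm along the wire (x), 12 mm across (y), 40 mm tall (z). It lies 37 mm above the bore's centre, so the tab spans 17 to 57 mm above it
- collar: The carrier's brass collar, rigid with it; origin: the bore's centre, x along the bore. While the held carrier is slid and pressed home, no contact on the collar (wire, stop) may exceed 15 N, or the wire is strained
- stop (a point): Point on the wire's centre line at the face of the red round stop (27 mm across, round the wire) when not pressed; x along the last leg, into the reader; z up. The collar touches the stop when the bore's centre is 5 mm short of it. 10 mm behind it is the white reader (50 x 56 mm, top 138 mm above the bench) on a post
- plunger (a joint): How far the red stop is pushed in, 0 to 0.006 m; it is sprung (about 1.2 N per mm, slowly moving) and comes out again when let go, pushing the carrier back with it. Well in means more than 3 mm
- keypad: White keypad box 90 x 80 x 26 mm, fixed; origin at the centre of its underside, x away from its front edge. The green button sits 12 mm to its -x side
- read_top (a point): Centre of the top of the green button, 28 mm diameter, in a black housing on the keypad; z up
- read (a joint): Travel of the green button, 0 to 0.006 m, sprung, 5 N when fully down; pressed means more than 4 mm
- cuvette_box: Bystander: loose blue box of cuvettes 85 x 70 mm, 50 mm tall; origin under its centre
- reagent: Bystander: loose amber bottle, 64 mm diameter, 130 mm tall; origin under its centre
- beaker: Bystander: loose glass beaker, 70 mm diameter, 85 mm tall; origin under its centre
- vial_rack: Bystander: loose white rack 60 x 160 mm, 80 mm tall with its vials; origin under its centre
- dish: Bystander: loose white dish, 84 mm diameter, 16 mm tall; origin under its centre
- spare_collar: Bystander: loose brass collar lying flat, 36 mm diameter, 14 mm tall; origin under its centre
- spatula: Bystander: loose spoon spatula with a wooden handle, 160 mm long, lying flat; origin under its middle
Not all that is in view belongs to the job. There is more than one size of the carrier; the job needs the smaller.

How it is judged:
On the way, in this order (a step that is already met when the one before it is completed fails the run):
1. the carrier has pushed the red stop in by more than 3 mm, held for 0.2 s (value of joint plunger above 0.003 m and distance between carrier and stop below 0.012 m), for 0.2 s.
2. with the carrier let go and resting within 6 mm of the stop, the green button is pressed by more than 4 mm (value of joint read above 0.004 m and horizontal distance between carrier and stop below 0.011 m and contact force between the fingers and carrier below 0.05 N), for 0.05 s.
At the end, for the whole second after the job is handed in: The carrier hangs upright (within 0.5 rad) and at rest on the last leg, its bore's centre within 11 mm of the stop point (collar face within 6 mm of the stop); the green button has been pressed and is up again (horizontal distance between carrier and stop below 0.011 m and height (world z) of carrier above 0.108 m and angle between carrier's own z axis and vertical below 0.5 rad and linear speed of carrier below 0.02 m/s and value of joint read below 0.002 m); the robot touches nothing.
It fails at once if once the held carrier is more than 10 mm from its starting place, its collar is forced against the wire or the stop (or anything) with more than 15 N (contact force between collar and anything else above 15 N and contact force between the fingers and carrier above 1 N and distance of carrier from where it was at the start of the episode above 0.01 m).
It fails at once if a bystander is moved by more than 20 mm (distance of any of cuvette_box, reagent, beaker, vial_rack, dish, spare_collar, spatula from where it was at the start of the episode above 0.02 m).
It also fails if it takes over 69 s, if anything falls off the work surface, if the arm or the gripper's body presses on something with over 40 N, if the wrist force passes 120 N, or if a joint passes its speed limit or range.

ROBOT

A 6-joint arm with a two-finger parallel gripper is mounted at the origin on the work surface. World frame = base frame: x ahead of the robot, y to its left, z up, the work surface at z = 0. Lengths are in m, angles in rad, forces in N, time in s.
With the tool pointing down it reaches from about 0.35 to 0.775 m from the base axis. Payload 7.3 kg.
Tool frame: the origin (TCP) lies at the centre of the arm's flange, where the gripper is bolted on; the fingertips stand 178 mm ahead of it and the grasp point (between the pads) lies 159 mm ahead of it (tip_extent is the distance from the TCP to the fingertips, in m); z points along the fingers, y is the line along which they close (so a half turn about z gives the same grasp; the last joint's range is limited). The gripper opens to 92 mm and grips with 3 to 60 N. Pads are 19 mm wide; open, the fingers measure 130 mm over their backs; the gripper's body (75 mm by 190 mm) begins 47 mm behind the grasp point.
Start: joints at [-1.471, 0.342, 1.524, -0, 1.275, -0.146], TCP at [0.128, -0.509, 0.405] pointing down, gripper open.
Joint ranges: [-2.53, 2.53], [-0.77, 2.02], [0.04, 2.7], [-1, 4.14], [0.28, 2.66], [-3.11, 3.11]. Speed limits (rad/s): [2.57, 2.57, 3.14, 3.14, 3.14, 3.14].

INTERFACE

Orientations are given as [roll, pitch, yaw] about the fixed x, y, z axes, in that order (R = Rz(yaw) Ry(pitch) Rx(roll)).
In Python, from cell import * gives the robot as it stands.
- The arm moves only by the tool arm_command, never from a script. Its arguments are lists of equal length, an entry for each row: "xyz": the shift along the world's x, y, z in mm, a list of three; "spin": the turn about the world's z in degrees. In form: {"xyz": [[tx, ty, tz], ...], "spin": [spin, ...]}. A call has 1 to 20 rows; each row shifts and turns the commanded pose from where the row before left it; what a row does not reach is not made up. A row lasts 1/10 s, in which the tool goes at most 50 mm and 8.59 degrees, less where a joint would pass 70% of its speed; a pose out of reach is approached as far as the arm can. A call with a gripper value outside its range is refused whole. "jaw" is the opening, from -1 (shut) to 1 (fully open), set as the call begins (left out, the last holds). The fingers move at their own pace and stop on an object; "squeeze" is the grip in N (left out, the last holds). Time passes only in rows, so rows that do not move let the fingers close. It gives the time, the measured TCP pose, the force, the opening and the grip force at its end, in the units of the state.
- observe(): the state, without advancing time (a new reading comes with each control period).
- read_camera(name): name is "scene" or "top" or "wrist"; returns a dict with "img" (400x640x3 uint8, red, green, blue), "depth" (400x640 float32, m along the optical axis (not along the pixel's ray), 0 where there is no reading), "fx", "fy", "cx", "cy" (pixels), "dist_coeffs" ([k1, k2, p1, p2, k3] as OpenCV has them; the pictures are not rectified), "world_from_camera" (4x4, takes a point from camera to world coordinates). Camera axes: x right, y up, looking along -z (the intrinsics and any distortion apply to the point x, -y, -z); pixel columns grow to the right and rows downward; lengths in m; the calibration is good to about 2 mm. A picture is of the moment at which its call begins.
- hand_in(): hands the job in; it is judged then, once.
The state is a dict: "time": time; "qpos": joint angles; "qvel": joint speeds; "joint_efforts": joint torques, N m; "tool_pos": TCP position; "tool_rot": TCP orientation; "contact_force": force on the tool from outside, world axes, zero at the start; "torque": the same for the moment, N m; "opening": finger opening in m; "grip_force": force on a finger pad.
Only numpy, scipy, OpenCV 4.12 (cv2) and the standard library are available. Lean on these libraries where they do the work, as an engineer would, in place of code of your own. Each camera call takes 0.05 s, during which the arm holds its last target. There are 200 camera calls.

## Working session

There is one attempt and no reset: what is moved stays moved. The work goes in short steps, Python scripts to look and compute and a tool call to move; the robot and the scene stay as the last step left them, time stands still between calls to the robot, and variables do not carry over. Pictures are saved under pics/ and viewed, at most 10 in all, crops included, and the job is handed in when it is done.

Besides the shell and the picture viewer there is one more tool, called after "Request:" by a JSON object that holds its "op" and its "data", one argument or row to a line. arm_command: Moves the arm, as the interface text tells. Its arguments: {"type":"object","properties":{"xyz":{"type":"array","items":{"type":"array","items":{"type":"number"}}},"spin":{"type":"array","items":{"type":"number"}},"jaw":{"type":"number"},"squeeze":{"type":"number"}},"required":["xyz","spin"]}

```bash
mkdir -p pics; ls; cat > h.py <<'E'
from cell import *
import numpy as np, cv2
def K(c): return np.array([[c["fx"],0,c["cx"]],[0,c["fy"],c["cy"]],[0,0,1]]),np.array(c["dist_coeffs"],float)
def rays(c,uv):
    k,d=K(c); p=cv2.undistortPoints(np.array(uv,float).reshape(-1,1,2),k,d).reshape(-1,2)
    T=np.array(c["world_from_camera"]); r=np.c_[p[:,0],-p[:,1],-np.ones(len(p))]
    return T[:3,3],r@T[:3,:3].T
def plane(c,uv,z):
    o,r=rays(c,uv); return o+r*((z-o[2])/r[:,2])[:,None]
def deproj(c,uv):
    o,r=rays(c,uv); uv=np.array(uv,int).reshape(-1,2); return o+r*c["depth"][uv[:,1],uv[:,0]][:,None]
def proj(c,P):
    k,d=K(c);T=np.array(c["world_from_camera"]); q=(np.array(P,float).reshape(-1,3)-T[:3,3])@T[:3,:3]; q=q*[1,-1,-1]
    return cv2.projectPoints(q,np.zeros(3),np.zeros(3),k,d)[0].reshape(-1,2)
def save(c,n,box=None,s=1):
    im=c["img"][:,:,::-1]
    if box: im=im[box[1]:box[3],box[0]:box[2]]
    cv2.imwrite("pics/"+n,cv2.resize(im,None,fx=s,fy=s,interpolation=cv2.INTER_CUBIC))
E
python3 - <<'E'
from h import *
import pickle
a={n:read_camera(n) for n in("top","scene")}
pickle.dump(a,open("a.pkl","wb"))
for n in a: save(a[n],n+"0.png"); print(n,np.round(a[n]["world_from_camera"],3).tolist(),a[n]["fx"])
s=observe();print(s)
E
```

```text
pics
top [[0.0, 0.993, -0.119, 0.474], [-1.0, -0.0, -0.0, -0.015], [-0.0, 0.119, 0.993, 1.058], [0.0, 0.0, 0.0, 1.0]] 368.3294457022541
scene [[0.794, -0.526, 0.305, 0.896], [0.608, 0.684, -0.403, -0.416], [0.003, 0.505, 0.863, 0.981], [0.0, 0.0, 0.0, 1.0]] 404.87366485138875
{'time': 0.1, 'qpos': array([-1.47103674e+00,  3.42640719e-01,  1.52489976e+00, -3.94541406e-05,
        1.27541137e+00, -1.46000103e-01]), 'qvel': array([-4.26926336e-04, -2.22221482e-03, -2.39496606e-03, -1.07860873e-03,
        6.28716398e-04, -9.21705307e-05]), 'joint_efforts': array([ 1.00365542e-03, -4.32003629e+01, -2.44695854e+01,  7.18398532e-02,
        5.25768392e-02, -4.71233557e-05]), 'tool_pos': array([ 0.1277334 , -0.50910214,  0.40412829]), 'tool_rot': array([-3.14024244e+00, -1.60408994e-04,  2.45771090e-01]), 'contact_force': array([-0.45795368,  0.50916619, -0.29722351]), 'torque': array([-0.01434499, -0.04741976, -0.00046165]), 'grip_force': 0.0, 'opening': 0.09194082775220916}
```

View pics/top0.png

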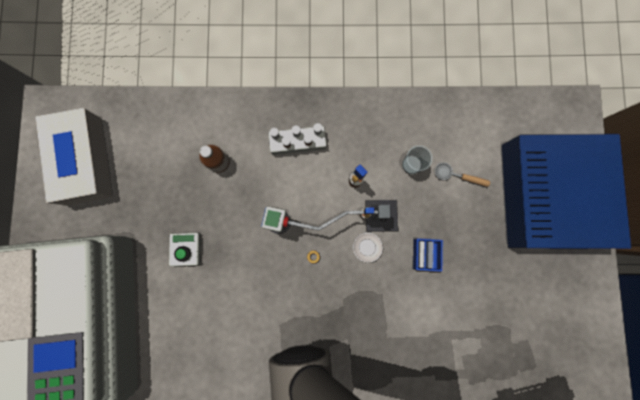

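View pics/scene0.png

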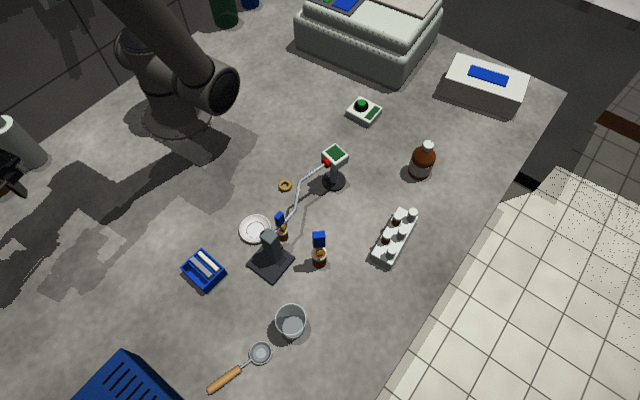

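Top view: the pillar is at (380,212), with the wire running left to the red stop and reader at (287,222)/(275,218). The keypad's green button is at (182,254).

There are two blue-tabbed candidates: one threaded on the wire at top (368,211), scene (280,220), and one standing on the bench at top (359,176), scene (319,245). The one on the wire fits because it is threaded and smaller. I'll confirm that in an enlarged crop.

```bash
python3 - <<'E'
from h import *
import pickle
a=pickle.load(open("a.pkl","rb")); t=a["top"];s=a["scene"]
A=cv2.resize(t["img"][160:250,250:410],(800,450)[:2],interpolation=cv2.INTER_CUBIC)[:,:,::-1]
B=cv2.resize(s["img"][130:290,235:365],None,fx=3.5,fy=3.5,interpolation=cv2.INTER_CUBIC)[:,:,::-1]
A=cv2.resize(t["img"][160:240,260:400],(490,280),interpolation=cv2.INTER_CUBIC)[:,:,::-1]
W=np.zeros((560,490+455-150,3),np.uint8);B=cv2.resize(B,(305,375));W[:280,:490]=A;W[:375,490:]=B
cv2.imwrite("pics/crop.png",W)
for n,c in a.items():
  hsv=cv2.cvtColor(c["img"],cv2.COLOR_RGB2HSV)
  for nm,lo,hi in(("blue",(108,150,60),(125,255,255)),("green",(55,100,40),(85,255,255)),("red",(0,170,90),(6,255,255))):
    m=cv2.inRange(hsv,lo,hi); k,l,st,ce=cv2.connectedComponentsWithStats(m)
    for i in range(1,k):
      if 8<st[i,4]<800:
        ys,xs=np.where(l==i); P=deproj(c,np.c_[xs,ys]); print(n,nm,ce[i].round(1),st[i,4],np.median(P,0).round(3),P[:,2].max().round(3))
E
```

```text
top blue [ 64.5 153.9] 751 [0.718 0.659 0.083] 1.058
top blue [360.5 170.8] 69 [ 0.656 -0.122  0.169] 0.174
top blue [369. 210.] 41 [ 0.559 -0.14   0.174] 1.058
top blue [429.8 255.3] 324 [ 0.448 -0.344  0.033] 1.058
top green [180.4 253.4] 95 [0.454 0.356 0.048] 0.051
top green [ 53.9 381.6] 90 [0.176 0.57  0.181] 0.184
top green [ 67.9 380. ] 88 [0.179 0.54  0.181] 0.185
top green [ 40.1 383.3] 91 [0.173 0.599 0.18 ] 0.184
top green [ 68.  394.3] 94 [0.149 0.537 0.181] 1.058
top green [ 54.1 395.6] 86 [0.147 0.566 0.181] 0.184
top green [ 40.1 396.5] 65 [0.146 0.597 0.181] 0.185
top red [285.3 221. ] 26 [0.535 0.066 0.133] 0.136
scene blue [344.5   3.9] 195 [0.24  0.554 0.182] 0.188
scene blue [488.1  75.6] 430 [0.722 0.657 0.084] 0.981
scene blue [278.8 215.6] 48 [ 0.562 -0.141  0.174] 0.178
scene blue [318.4 234.6] 83 [ 0.66  -0.124  0.171] 0.174
scene blue [200.6 271.5] 565 [ 0.449 -0.333  0.036] 0.981
scene green [326.9   0.7] 15 [0.186 0.533 0.181] 0.185
scene green [361.2 102.5] 50 [0.456 0.354 0.049] 0.053
scene green [371.9 112.6] 72 [0.497 0.356 0.029] 0.034
scene green [335.1 152.4] 146 [0.544 0.096 0.14 ] 0.981
scene red [326.5 161.2] 30 [0.54  0.065 0.133] 0.138
```

View pics/crop.png

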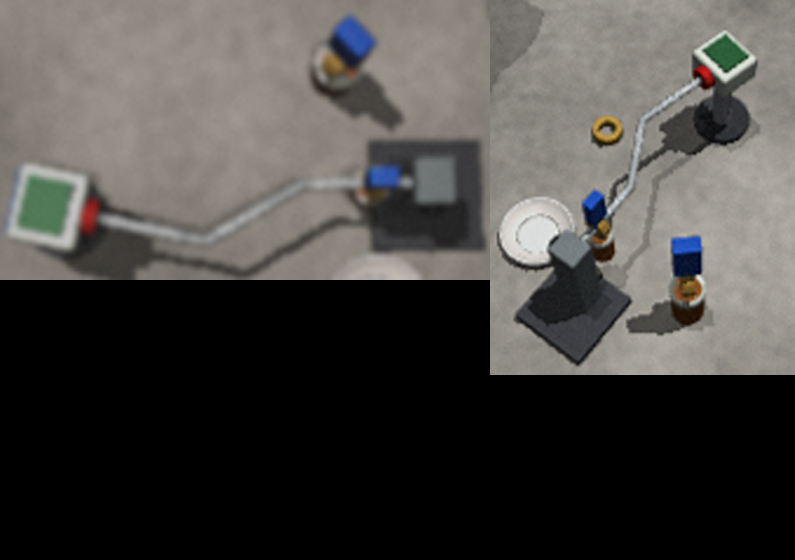

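The crop confirms it: the carrier threaded on the wire has the smaller tab, and the free-standing one is the larger. Next I bring the wrist camera over the wire.

Request:
{"op": "arm_command", "data": {
  "xyz": [
    [26, 28, 3],
    [26, 28, 3],
    [26, 28, 3],
    [26, 28, 3],
    [26, 28, 3],
    [26, 28, 3],
    [26, 28, 3],
    [26, 28, 3],
    [26, 28, 3],
    [26, 28, 3],
    [26, 28, 3],
    [26, 28, 3],
    [26, 28, 3],
    [26, 28, 3],
    [26, 28, 3],
    [26, 28, 3]
  ],
  "spin": [4.75, 4.75, 4.75, 4.75, 4.75, 4.75, 4.75, 4.75, 4.75, 4.75, 4.75, 4.75, 4.75, 4.75, 4.75, 4.75]
}}

```text
time: 1.7
tool_pos: [0.5446, -0.0598, 0.4525]
tool_rot: [-3.141, -0.0, 1.576]
contact_force: [-0.5, -0.1, -0.8]
opening: 0.092
grip_force: 0.0
```

```bash
python3 - <<'E'
from h import *
import pickle
c=read_camera("wrist"); pickle.dump(c,open("w1.pkl","wb")); save(c,"w1.png")
print(np.round(c["world_from_camera"],3).tolist(),c["fx"]);s=observe();print(s["tool_pos"],s["tool_rot"],s["qpos"])
E
```

```text
[[1.0, -0.005, -0.002, 0.544], [0.006, 0.956, 0.294, 0.02], [-0.0, -0.294, 0.956, 0.433], [0.0, 0.0, 0.0, 1.0]] 358.57515362662826
[ 0.54714964 -0.05643761  0.45262122] [ 3.13931776e+00 -2.76841679e-03  1.58259880e+00] [-0.24296765  0.3563495   1.3695888   0.00329269  1.41415141 -0.2552782 ]
```

View pics/w1.png

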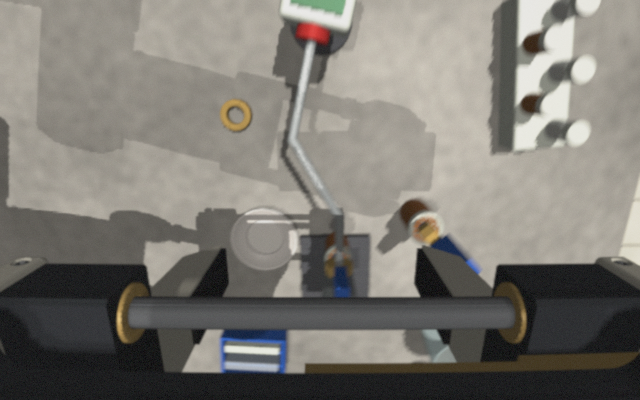

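Wrist view: collar and tab are at (340,265–290), corner 1 at (337,210), corner 2 at (290,143), and the red stop at (312,32). Next I measure the wire legs from depth and by casting rays.

```bash
cat > wire.py <<'E'
from h import *
import pickle
from scipy.optimize import least_squares
def wire(c,name):
    d=c["depth"]; ys,xs=np.where(d>0); P=deproj(c,np.c_[xs,ys])
    k=(P[:,2]>.108)&(P[:,2]<.1285)&(P[:,0]>.44)&(P[:,0]<.62)&(P[:,1]>-.17)&(P[:,1]<.075)
    m=np.zeros(d.shape,np.uint8); m[ys[k],xs[k]]=255
    n,l,st,_=cv2.connectedComponentsWithStats(m)
    i=1+np.argmax(st[1:,4]); ys,xs=np.where(l==i)
    print(name,st[1:,4][st[1:,4]>15], "medz",np.median(deproj(c,np.c_[xs,ys])[:,2]))
    return plane(c,np.c_[xs,ys],.12)[:,:2]
def fit(Q,p0=(.56,.56,.51,.535,-.07,-.01)):
    # nodes x at y=-.14, corner1, corner2, x at y=.07
    f=lambda p: np.interp(Q[:,1],[-.16,p[4],p[5],.07],[p[0],p[1],p[2],p[3]])-Q[:,0]
    r=least_squares(f,p0,loss="soft_l1",f_scale=.003); p=r.x
    N=np.array([[p[0],-.16],[p[1],p[4]],[p[2],p[5]],[p[3],.07]]); D=np.diff(N,axis=0)
    print(N.round(4).tolist(),"len",np.linalg.norm(D,axis=1).round(3),"heading from +y, ccw deg",np.degrees(np.arctan2(-D[:,0],D[:,1])).round(1),"rms",np.sqrt(np.mean(r.fun**2)).round(4),len(Q))
    return N
E
python3 - <<'E'
from wire import *
a=pickle.load(open("a.pkl","rb")); w=pickle.load(open("w1.pkl","rb"))
for n,c in(("top",a["top"]),("scene",a["scene"]),("wrist",w)): fit(wire(c,n))
for n,c,lo,hi in(("wrist red",w,(0,170,90),(8,255,255)),("top red",a["top"],(0,170,90),(8,255,255)),("scene red",a["scene"],(0,170,90),(8,255,255)),("wrist tab",w,(108,150,60),(125,255,255)),("top tab",a["top"],(108,150,60),(125,255,255)),("scene tab",a["scene"],(108,150,60),(125,255,255))):
    m=cv2.inRange(cv2.cvtColor(c["img"],cv2.COLOR_RGB2HSV),lo,hi); ys,xs=np.where((m>0)&(c["depth"]>0)); P=deproj(c,np.c_[xs,ys])
    x0,x1,y0,y1=(.5,.57,.04,.08) if "red" in n else (.53,.59,-.17,-.11)
    k=(P[:,0]>x0)&(P[:,0]<x1)&(P[:,1]>y0)&(P[:,1]<y1)&(P[:,2]>.09); P=P[k]; uv=np.c_[xs,ys][k]
    if len(P): print(n,len(P),"min",P.min(0).round(3),"max",P.max(0).round(3),"med",np.median(P,0).round(3)); t=P[P[:,2]>.168]; print("  top face",len(t),t.mean(0).round(4) if len(t) else "")
E
```

```text
top [ 25 266] medz 0.12323148994437211
[[0.5592, -0.16], [0.5592, -0.0907], [0.5161, -0.0173], [0.5376, 0.07]] len [0.069 0.085 0.09 ] heading from +y, ccw deg [  0.   30.4 -13.9] rms 0.0033 266
scene [351] medz 0.124196717171974
[[0.5622, -0.16], [0.5583, -0.0896], [0.5133, -0.0104], [0.5446, 0.07]] len [0.071 0.091 0.086] heading from +y, ccw deg [  3.2  29.6 -21.3] rms 0.007 351
wrist [2702  102   48] medz 0.12327700614067871
[[0.5601, -0.16], [0.5601, -0.0901], [0.5177, -0.0176], [0.5377, 0.07]] len [0.07  0.084 0.09 ] heading from +y, ccw deg [  0.   30.3 -12.8] rms 0.0058 2702
wrist red 391 min [0.525 0.059 0.124] max [0.549 0.073 0.135] med [0.537 0.066 0.132]
  top face 0 
top red 26 min [0.525 0.061 0.126] max [0.546 0.069 0.136] med [0.535 0.066 0.133]
  top face 0 
scene red 30 min [0.528 0.06  0.123] max [0.549 0.072 0.138] med [0.54  0.065 0.133]
  top face 0 
wrist tab 257 min [ 0.556 -0.169  0.109] max [ 0.572 -0.131  0.175] med [ 0.561 -0.132  0.168]
  top face 128 [ 0.5613 -0.1337  0.1727]
top tab 40 min [ 0.554 -0.149  0.16 ] max [ 0.564 -0.131  0.177] med [ 0.559 -0.14   0.174]
  top face 37 [ 0.5592 -0.14    0.1739]
scene tab 54 min [ 0.555 -0.151  0.126] max [ 0.566 -0.132  0.178] med [ 0.563 -0.142  0.174]
  top face 42 [ 0.5612 -0.1421  0.1744]
```

Request:
{"op": "arm_command", "data": {
  "xyz": [
    [4, -15, -8],
    [4, -15, -8],
    [4, -14, -8],
    [0, 0, 0],
    [0, 0, 0]
  ],
  "spin": [-0.3, -0.3, 0, 0, 0]
}}

```text
time: 2.25
tool_pos: [0.5554, -0.1065, 0.4283]
tool_rot: [-3.141, -0.001, 1.559]
contact_force: [-0.2, 0.3, 0.2]
opening: 0.0917
grip_force: 0.0
```

```bash
cat > m2.py <<'E'
from wire import *
def centre(c,step=.004,lo=-.16,hi=.06,tol=.012):
    Q=wire(c,"w"); out=[]
    for y in np.arange(lo,hi,step):
        q=Q[abs(Q[:,1]-y)<step/2]
        if len(q)>5: out.append((y,(q[:,0].min()+q[:,0].max())/2,np.ptp(q[:,0])))
    return np.array(out)
E
python3 - <<'E'
from m2 import *
c=read_camera("wrist"); pickle.dump(c,open("w2.pkl","wb")); save(c,"w2.png")
s=observe();print(s["tool_pos"],s["tool_rot"])
for f in("w1","w2"):
    C=centre(pickle.load(open(f+".pkl","rb")),.006); print(f,"\n",(C*1000).round(1).tolist())
E
```

```text
[ 0.55548261 -0.10597237  0.42878702] [-3.14153427e+00 -3.19049606e-04  1.56001943e+00]
w [2702  102   48] medz 0.12327700614067871
w1 
 [[-148.0, 561.1, 25.3], [-142.0, 561.1, 25.2], [-136.0, 560.9, 25.1], [-130.0, 560.4, 22.1], [-124.0, 560.2, 6.7], [-118.0, 560.1, 6.7], [-112.0, 560.0, 6.7], [-106.0, 560.3, 7.5], [-100.0, 560.2, 7.6], [-94.0, 560.1, 7.5], [-88.0, 558.6, 10.2], [-82.0, 555.3, 11.1], [-76.0, 551.5, 11.0], [-70.0, 548.7, 10.9], [-64.0, 544.6, 11.8], [-58.0, 541.4, 10.8], [-52.0, 538.3, 11.6], [-46.0, 533.9, 11.5], [-40.0, 531.2, 11.5], [-34.0, 527.3, 12.2], [-28.0, 523.9, 12.2], [-22.0, 520.0, 11.2], [-16.0, 518.4, 7.9], [-10.0, 519.8, 8.7], [-4.0, 520.7, 8.6], [2.0, 522.5, 8.6], [8.0, 523.4, 8.5], [14.0, 525.2, 8.5], [20.0, 526.1, 8.4], [26.0, 527.4, 9.2], [32.0, 528.7, 8.3], [38.0, 530.0, 9.1], [44.0, 531.3, 8.2], [50.0, 532.5, 9.0], [56.0, 538.6, 17.8]]
w [2817  107   97] medz 0.12334024300856128
w2 
 [[-148.0, 560.9, 25.2], [-142.0, 560.5, 25.9], [-136.0, 560.5, 25.8], [-130.0, 561.0, 18.0], [-124.0, 560.2, 7.7], [-118.0, 560.2, 7.6], [-112.0, 560.2, 7.6], [-106.0, 559.9, 6.7], [-100.0, 559.9, 6.7], [-94.0, 559.5, 7.4], [-88.0, 558.0, 10.6], [-82.0, 555.1, 11.4], [-76.0, 551.6, 12.1], [-70.0, 548.0, 11.2], [-64.0, 544.9, 11.1], [-58.0, 541.1, 11.1], [-52.0, 537.7, 11.7], [-46.0, 534.3, 10.9], [-40.0, 530.9, 11.6], [-34.0, 526.9, 12.3], [-28.0, 523.3, 12.2], [-22.0, 520.0, 11.4], [-16.0, 518.0, 8.7], [-10.0, 519.4, 9.4], [-4.0, 520.8, 8.6], [2.0, 521.9, 8.5], [8.0, 523.2, 9.2], [14.0, 524.6, 8.4], [20.0, 526.0, 9.1], [26.0, 527.0, 9.0], [32.0, 528.6, 9.0], [38.0, 529.6, 8.9]]
```

View pics/w2.png

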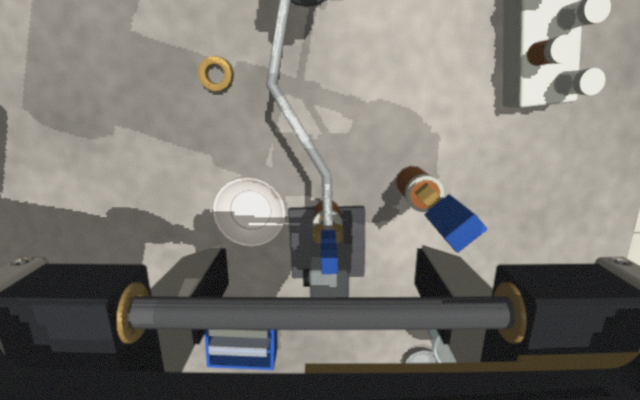

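Request:
{"op": "arm_command", "data": {
  "xyz": [
    [2.5, -18, 0],
    [2, -18, 0],
    [0, 0, -20],
    [0, 0, -20],
    [0, 0, -20],
    [0, 0, -20],
    [0, 0, -15],
    [0, 0, -10],
    [0, 0, -7],
    [0, 0, 0],
    [0, 0, 0],
    [0, 0, 0]
  ],
  "spin": [0.4, 0.4, 0, 0, 0, 0, 0, 0, 0, 0, 0, 0],
  "jaw": 0
}}

```text
time: 3.5
tool_pos: [0.5605, -0.1413, 0.3176]
tool_rot: [3.14, 0.001, 1.576]
contact_force: [0.4, 0.0, -0.0]
opening: 0.0461
grip_force: 0.0
```

Request:
{"op": "arm_command", "data": {
  "xyz": [
    [0, 0, 0],
    [0, 0, 0],
    [0, 0, 0],
    [0, 0, 0],
    [0, 0, 0],
    [0, 0, 0],
    [0, 0, 0],
    [0, 0, 0]
  ],
  "spin": [0, 0, 0, 0, 0, 0, 0, 0],
  "jaw": -1,
  "squeeze": 12
}}

```text
time: 4.3
tool_pos: [0.5603, -0.1412, 0.3168]
tool_rot: [3.141, 0.0, 1.576]
contact_force: [0.7, 0.3, 0.7]
opening: 0.0119
grip_force: 12.0
```

```bash
python3 - <<'E'
from m2 import *
c=read_camera("scene"); pickle.dump(c,open("s2.pkl","wb")); save(c,"s2.png",(220,120,370,270),4)
print({k:np.round(v,4).tolist() for k,v in observe().items() if k not in("qvel","joint_efforts")})
E
```

```text
{'time': 4.35, 'qpos': [-0.3795, 0.5176, 1.5, 0.0, 1.1239, -0.3844], 'tool_pos': [0.5603, -0.1412, 0.3168], 'tool_rot': [3.1415, -0.0, 1.5757], 'contact_force': [-0.1921, 0.3555, 0.4916], 'torque': [0.0325, -0.1369, -0.0274], 'grip_force': 11.9984, 'opening': 0.0121}
```

View pics/s2.png

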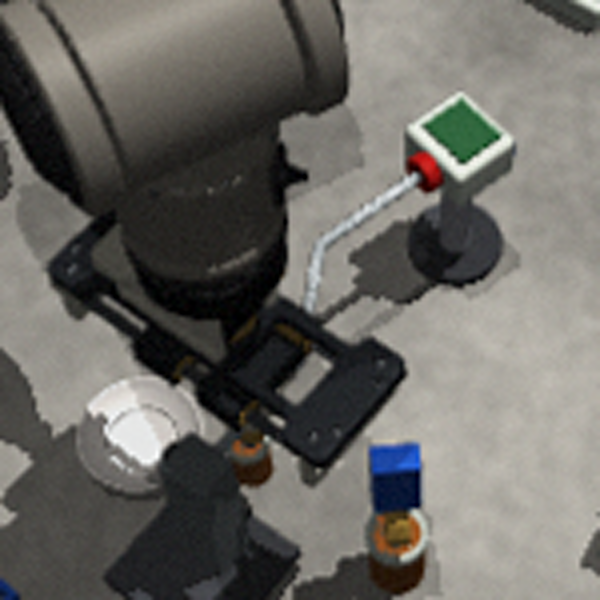

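The crop shows the gripper holding the tab, with the vial at crop (250,460); the opening of 12 mm matches the tab width. Next I lift 3 mm and slide along leg 1.

Request:
{"op": "arm_command", "data": {
  "xyz": [
    [0, 0, 1],
    [0, 0, 1],
    [0, 0, 1],
    [0, 0, 0],
    [0, 0, 0]
  ],
  "spin": [0, 0, 0, 0, 0]
}}

```text
time: 4.85
tool_pos: [0.5603, -0.1412, 0.3197]
tool_rot: [3.142, 0.0, 1.576]
contact_force: [0.2, 0.4, -1.1]
opening: 0.0119
grip_force: 12.0
```

Request:
{"op": "arm_command", "data": {
  "xyz": [
    [0, 4, 0],
    [0, 4, 0],
    [0, 4, 0],
    [0, 4, 0],
    [0, 4, 0],
    [0, 4, 0],
    [0, 0, 0]
  ],
  "spin": [0, 0, 0, 0, 0, 0, 0]
}}

```text
time: 5.55
tool_pos: [0.5603, -0.1166, 0.3197]
tool_rot: [-3.142, -0.0, 1.576]
contact_force: [0.5, -0.5, -1.1]
opening: 0.0118
grip_force: 12.0
```

Request:
{"op": "arm_command", "data": {
  "xyz": [
    [0, 4, 0],
    [0, 4, 0],
    [0, 4, 0],
    [0, 4, 0],
    [0, 4, 0],
    [0, 0.5, 0],
    [0, 0, 0]
  ],
  "spin": [0, 0, 0, 0, 0, 0, 0]
}}

```text
time: 6.25
tool_pos: [0.5603, -0.0965, 0.3197]
tool_rot: [3.141, 0.0, 1.576]
contact_force: [-0.6, -0.3, -0.7]
opening: 0.0114
grip_force: 12.0
```

Request:
{"op": "arm_command", "data": {
  "xyz": [
    [-0.1, 1.3, 0],
    [-0.1, 1.3, 0],
    [-0.3, 1.2, 0],
    [-0.3, 1.2, 0],
    [0, 0, 0]
  ],
  "spin": [3.75, 3.75, 3.75, 3.75, 0]
}}

```text
time: 6.75
tool_pos: [0.5594, -0.0918, 0.3197]
tool_rot: [3.142, 0.0, 1.838]
contact_force: [0.6, 0.3, -1.7]
opening: 0.0121
grip_force: 12.0
```

Request:
{"op": "arm_command", "data": {
  "xyz": [
    [-0.3, 1.4, 0],
    [-0.4, 1.4, 0],
    [-0.4, 1.3, 0],
    [-0.5, 1.3, 0],
    [0, 0, 0]
  ],
  "spin": [3.75, 3.75, 3.75, 3.75, 0]
}}

```text
time: 7.25
tool_pos: [0.5579, -0.0864, 0.3198]
tool_rot: [3.141, 0.0, 2.098]
contact_force: [0.1, 0.0, -1.4]
opening: 0.0119
grip_force: 12.0
```

Request:
{"op": "arm_command", "data": {
  "xyz": [
    [-2, 3.4, 0],
    [-2, 3.4, 0],
    [-2, 3.4, 0],
    [-2, 3.4, 0],
    [0, 0, 0]
  ],
  "spin": [0, 0, 0, 0, 0]
}}

```text
time: 7.75
tool_pos: [0.5496, -0.0722, 0.3198]
tool_rot: [-3.142, -0.0, 2.099]
contact_force: [0.4, 0.8, -1.9]
opening: 0.0118
grip_force: 12.0
```

Request:
{"op": "arm_command", "data": {
  "xyz": [
    [-2.1, 3.5, 0],
    [-2.1, 3.5, 0],
    [-2.1, 3.5, 0],
    [-2.1, 3.5, 0],
    [-2.1, 3.5, 0],
    [-2, 3.5, 0],
    [-2, 3.5, 0],
    [0, 0, 0]
  ],
  "spin": [0, 0, 0, 0, 0, 0, 0, 0]
}}

```text
time: 8.55
tool_pos: [0.5351, -0.0477, 0.3198]
tool_rot: [3.142, -0.0, 2.1]
contact_force: [-0.0, -0.0, -0.4]
opening: 0.0124
grip_force: 12.0
```

Request:
{"op": "arm_command", "data": {
  "xyz": [
    [-2.1, 3.5, 0],
    [-2.1, 3.5, 0],
    [-2.1, 3.5, 0],
    [-2.1, 3.5, 0],
    [-2.1, 3.5, 0],
    [-2.1, 3.5, 0],
    [-2.1, 3.5, 0],
    [0, 0, 0]
  ],
  "spin": [0, 0, 0, 0, 0, 0, 0, 0]
}}

```text
time: 9.35
tool_pos: [0.5204, -0.0232, 0.3198]
tool_rot: [-3.142, -0.0, 2.1]
contact_force: [-0.0, -0.3, 0.2]
opening: 0.0119
grip_force: 12.0
```

Request:
{"op": "arm_command", "data": {
  "xyz": [
    [-0.4, 0.7, 0],
    [-0.4, 0.7, 0],
    [-0.3, 0.7, 0],
    [-0.2, 0.8, 0],
    [-0.2, 0.8, 0],
    [-0.2, 0.7, 0],
    [0, 0, 0]
  ],
  "spin": [-3.6, -3.6, -3.6, -3.6, -3.6, -3.6, 0]
}}

```text
time: 10.05
tool_pos: [0.519, -0.0193, 0.3198]
tool_rot: [3.141, 0.0, 1.722]
contact_force: [0.5, -0.1, -1.5]
opening: 0.0122
grip_force: 12.0
```

Request:
{"op": "arm_command", "data": {
  "xyz": [
    [-0.2, 0.7, 0],
    [-0.2, 0.8, 0],
    [0, 0.8, 0],
    [0, 0.8, 0],
    [0, 0.8, 0],
    [0.2, 0.8, 0],
    [0, 0, 0]
  ],
  "spin": [-3.6, -3.6, -3.6, -3.6, -3.6, -3.6, 0]
}}

```text
time: 10.75
tool_pos: [0.5188, -0.0146, 0.3198]
tool_rot: [3.141, 0.0, 1.346]
contact_force: [0.4, 0.5, -0.3]
opening: 0.012
grip_force: 12.0
```

Request:
{"op": "arm_command", "data": {
  "xyz": [
    [0.9, 4.2, 0],
    [0.9, 4.2, 0],
    [0.9, 4.2, 0],
    [0.9, 4.2, 0],
    [0.9, 4.2, 0],
    [0.9, 4.2, 0],
    [0.9, 4.2, 0],
    [0, 0, 0]
  ],
  "spin": [0.3, 0, 0, 0, 0, 0, 0, 0]
}}

```text
time: 11.55
tool_pos: [0.5251, 0.0153, 0.3197]
tool_rot: [3.141, -0.0, 1.351]
contact_force: [-0.6, -0.2, -1.5]
opening: 0.0119
grip_force: 12.0
```

Request:
{"op": "arm_command", "data": {
  "xyz": [
    [0.9, 4.2, 0],
    [0.9, 4.2, 0],
    [0.9, 4.2, 0],
    [0.9, 4.2, 0],
    [0.9, 4.2, 0],
    [0.9, 4.2, 0],
    [0.9, 4.2, 0],
    [0, 0, 0]
  ],
  "spin": [0, 0, 0, 0, 0, 0, 0, 0],
  "squeeze": 30
}}

```text
time: 12.35
tool_pos: [0.5315, 0.0447, 0.3197]
tool_rot: [3.141, -0.0, 1.351]
contact_force: [-0.1, -0.2, -0.6]
opening: 0.0117
grip_force: 30.0
```

```bash
python3 - <<'E'
from m2 import *
c=read_camera("top"); d=read_camera("scene"); 
A=cv2.resize(c["img"][195:245,255:335],(480,300),interpolation=cv2.INTER_CUBIC);B=cv2.resize(d["img"][130:210,270:360],(320,300),interpolation=cv2.INTER_CUBIC)
cv2.imwrite("pics/s3.png",np.hstack([A,B])[:,:,::-1])
w=pickle.load(open("w1.pkl","rb"))
m=cv2.inRange(cv2.cvtColor(w["img"],cv2.COLOR_RGB2HSV),(0,170,60),(8,255,255)); ys,xs=np.where((m>0)&(w["depth"]>0)); P=deproj(w,np.c_[xs,ys])
P=P[(P[:,2]>.11)&(P[:,1]>.04)]; u=np.array([.215,.977]); s=P[:,:2]@u; o=np.array([.5176,-.0182])@u
print("red along-leg from corner2: pct",np.percentile((s-o)*1000,[0,5,50,95,100]).round(1)); t=.0755; print((np.array([517.6,-18.2])+u*np.percentile((s-o)*1000,3)).round(1))
E
```

```text
red along-leg from corner2: pct [81.3 82.4 86.8 90.7 91.5]
[535.2  62. ]
```

View pics/s3.png

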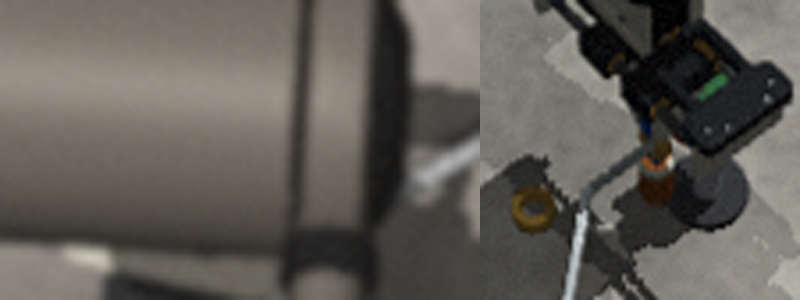

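The picture shows the carrier on the last leg, just short of the reader and hanging upright. Now I approach the stop and press gently.

Request:
{"op": "arm_command", "data": {
  "xyz": [
    [0.6, 2.9, 0],
    [0.6, 2.9, 0],
    [0.4, 2, 0],
    [0.4, 2, 0],
    [0.2, 1, 0],
    [0, 0, 0],
    [0, 0, 0]
  ],
  "spin": [0, 0, 0, 0, 0, 0, 0]
}}

```text
time: 13.15
tool_pos: [0.5336, 0.055, 0.3197]
tool_rot: [3.142, 0.0, 1.351]
contact_force: [0.3, -0.6, -1.6]
opening: 0.0119
grip_force: 30.0
```

Request:
{"op": "arm_command", "data": {
  "xyz": [
    [0.1, 0.5, 0],
    [0.1, 0.5, 0],
    [0.1, 0.5, 0],
    [0.1, 0.5, 0],
    [0, 0, 0],
    [0, 0, 0]
  ],
  "spin": [0, 0, 0, 0, 0, 0]
}}

```text
time: 13.75
tool_pos: [0.534, 0.0569, 0.3197]
tool_rot: [3.141, 0.0, 1.351]
contact_force: [0.7, -1.1, -1.5]
opening: 0.0119
grip_force: 30.0
```

Request:
{"op": "arm_command", "data": {
  "xyz": [
    [0.1, 0.5, 0],
    [0.1, 0.5, 0],
    [0.1, 0.5, 0],
    [0.1, 0.5, 0],
    [0, 0, 0],
    [0, 0, 0]
  ],
  "spin": [0, 0, 0, 0, 0, 0]
}}

```text
time: 14.35
tool_pos: [0.5344, 0.0589, 0.3197]
tool_rot: [3.141, 0.0, 1.351]
contact_force: [0.5, -2.7, -0.9]
opening: 0.0116
grip_force: 30.0
```

Request:
{"op": "arm_command", "data": {
  "xyz": [
    [0.1, 0.4, 0],
    [0.1, 0.4, 0],
    [0.1, 0.4, 0],
    [0, 0, 0],
    [0, 0, 0]
  ],
  "spin": [0, 0, 0, 0, 0]
}}

```text
time: 14.85
tool_pos: [0.5347, 0.0601, 0.3197]
tool_rot: [3.142, 0.0, 1.351]
contact_force: [-0.4, -5.3, -0.2]
opening: 0.012
grip_force: 30.0
```

Request:
{"op": "arm_command", "data": {
  "xyz": [
    [0.1, 0.4, 0],
    [0.1, 0.4, 0],
    [0, 0, 0],
    [0, 0, 0],
    [0, 0, 0],
    [0, 0, 0],
    [0, 0, 0]
  ],
  "spin": [0, 0, 0, 0, 0, 0, 0]
}}

```text
time: 15.55
tool_pos: [0.5348, 0.0607, 0.3197]
tool_rot: [-3.142, 0.001, 1.351]
contact_force: [-0.0, -6.0, -0.8]
opening: 0.0116
grip_force: 30.0
```

```bash
python3 - <<'E'
from m2 import *
c=read_camera("scene"); save(c,"s4.png",(290,130,360,190),8)
c=read_camera("wrist"); pickle.dump(c,open("w4.pkl","wb"))
f=[observe()["contact_force"]]; print(np.round(f,2))
E
```

```text
[[-1.69 -5.04 -0.85]]
```

View pics/s4.png

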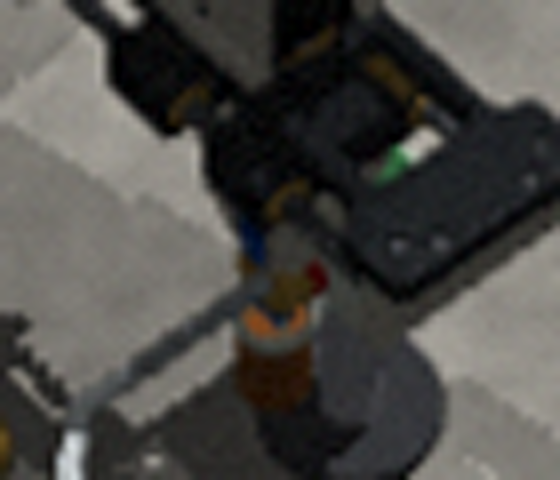

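The collar sits against the red stop at (315,275) in the crop and is pushing it in. I press a touch more, ease back while still touching, lower it onto the wire, and release.

Request:
{"op": "arm_command", "data": {
  "xyz": [
    [0.1, 0.4, 0],
    [0, 0, 0],
    [0, 0, 0],
    [0, 0, 0],
    [0, 0, 0]
  ],
  "spin": [0, 0, 0, 0, 0]
}}

```text
time: 16.15
tool_pos: [0.5349, 0.0611, 0.3197]
tool_rot: [-3.141, 0.001, 1.351]
contact_force: [-1.2, -5.4, -0.1]
opening: 0.0121
grip_force: 30.0
```

Request:
{"op": "arm_command", "data": {
  "xyz": [
    [-0.1, -0.4, 0],
    [-0.1, -0.4, 0],
    [-0.1, -0.4, 0],
    [-0.1, -0.4, 0],
    [-0.1, -0.4, 0],
    [-0.1, -0.4, 0],
    [-0.1, -0.4, 0],
    [-0.1, -0.4, 0],
    [0, 0, 0],
    [0, 0, 0],
    [0, 0, 0]
  ],
  "spin": [0, 0, 0, 0, 0, 0, 0, 0, 0, 0, 0]
}}

```text
time: 17.25
tool_pos: [0.5342, 0.0582, 0.3198]
tool_rot: [3.141, -0.0, 1.351]
contact_force: [0.2, -3.7, -1.1]
opening: 0.0118
grip_force: 30.0
```

Request:
{"op": "arm_command", "data": {
  "xyz": [
    [0, 0, -0.5],
    [0, 0, -0.5],
    [0, 0, -0.5],
    [0, 0, -0.5],
    [0, 0, -0.5],
    [0, 0, 0],
    [0, 0, 0]
  ],
  "spin": [0, 0, 0, 0, 0, 0, 0]
}}

```text
time: 17.95
tool_pos: [0.5342, 0.0582, 0.3171]
tool_rot: [-3.141, 0.0, 1.351]
contact_force: [-0.7, -2.3, -1.6]
opening: 0.0119
grip_force: 30.0
```

Request:
{"op": "arm_command", "data": {
  "xyz": [
    [-0.1, -0.4, 0],
    [-0.1, -0.4, 0],
    [-0.1, -0.4, 0],
    [0, 0, -0.3],
    [0, 0, 0],
    [0, 0, 0],
    [0, 0, 0]
  ],
  "spin": [0, 0, 0, 0, 0, 0, 0]
}}

```text
time: 18.65
tool_pos: [0.5339, 0.057, 0.3169]
tool_rot: [3.141, -0.0, 1.351]
contact_force: [-0.5, -1.7, -0.7]
opening: 0.0115
grip_force: 30.0
```

Request:
{"op": "arm_command", "data": {
  "xyz": [
    [0, 0, 0],
    [0, 0, 0],
    [0, 0, 0],
    [0, 0, 0]
  ],
  "spin": [0, 0, 0, 0],
  "squeeze": 5
}}

```text
time: 19.05
tool_pos: [0.5339, 0.057, 0.3169]
tool_rot: [-3.142, 0.0, 1.351]
contact_force: [-0.1, -1.7, -0.9]
opening: 0.0119
grip_force: 5.0
```

Request:
{"op": "arm_command", "data": {
  "xyz": [
    [0, 0, 0],
    [0, 0, 0],
    [0, 0, 0],
    [0, 0, 0],
    [0, 0, 0]
  ],
  "spin": [0, 0, 0, 0, 0],
  "jaw": -0.4
}}

```text
time: 19.55
tool_pos: [0.5339, 0.057, 0.317]
tool_rot: [3.141, -0.0, 1.351]
contact_force: [-0.4, -0.2, -0.3]
opening: 0.0272
grip_force: 0.0
```

Request:
{"op": "arm_command", "data": {
  "xyz": [
    [0, 0, 5],
    [0, 0, 10],
    [0, 0, 20],
    [0, 0, 25],
    [0, -10, 25],
    [0, -10, 25],
    [0, -10, 10],
    [0, 0, 0],
    [0, 0, 0]
  ],
  "spin": [0, 0, 0, 0, 0, 0, 0, 0, 0]
}}

```text
time: 20.45
tool_pos: [0.5336, 0.0269, 0.4362]
tool_rot: [-3.14, -0.0, 1.35]
contact_force: [0.5, 0.6, -1.2]
opening: 0.0277
grip_force: 0.0
```

```bash
python3 - <<'E'
from m2 import *
c=read_camera("wrist"); t=read_camera("top"); d=read_camera("scene"); pickle.dump((c,t,d),open("a5.pkl","wb"))
A=cv2.resize(c["img"][60:360,150:500],(466,400)); B=cv2.resize(d["img"][130:205,295:355],(320,400),interpolation=cv2.INTER_CUBIC)
cv2.imwrite("pics/s5.png",np.hstack([A,B])[:,:,::-1])
u=np.array([.215,.977]);p0=np.array([.5176,-.0182])
for n,c in(("w",c),("top",t),("scene",d)):
  h=cv2.cvtColor(c["img"],cv2.COLOR_RGB2HSV); ys,xs=np.where((c["depth"]>0)&(c["depth"]<2)); P=deproj(c,np.c_[xs,ys]); H=h[ys,xs]
  R=(P[:,0]>.5)&(P[:,0]<.57)&(P[:,1]>.02)&(P[:,1]<.08)&(P[:,2]<.2)
  b=R&(H[:,0]>105)&(H[:,0]<128)&(H[:,1]>140)&(P[:,2]>.13); r=R&((H[:,0]<7)|(H[:,0]>175))&(H[:,1]>170)&(P[:,2]>.11)&(P[:,2]<.14)
  for nm,m in(("tab",b),("red",r)):
    if m.sum(): s=(P[m][:,:2]-p0)@u*1000; tp=m&(P[:,2]>.168); print(n,nm,m.sum(),np.percentile(s,[2,50,98]).round(1),"zmax",P[m][:,2].max().round(3), P[tp].mean(0).round(4) if nm=="tab" and tp.any() else "")
  g=(H[:,0]>50)&(H[:,0]<88)&(H[:,1]>100)&(P[:,0]>.42)&(P[:,0]<.48)&(P[:,1]>.32)&(P[:,1]<.39)&(P[:,2]>.03)
  if g.sum(): q=P[g]; print(n,"green",g.sum(),"med",np.median(q,0).round(4),"mid",((q.min(0)+q.max(0))/2).round(4),"ext",np.ptp(q,axis=0).round(3),"zmax",np.percentile(q[:,2],95).round(4))
E
```

```text
w tab 531 [66.6 77.9 85.7] zmax 0.176 [0.5334 0.0564 0.1738]
w red 220 [82.5 87.1 90.3] zmax 0.135 
top green 94 med [0.4532 0.3556 0.0476] mid [0.453  0.3587 0.0441] ext [0.03  0.029 0.017] zmax 0.0509
scene tab 97 [65.1 73.4 84.1] zmax 0.178 [0.5344 0.0544 0.1739]
scene red 20 [82.1 87.5 91.1] zmax 0.135 
scene green 66 med [0.4572 0.3507 0.0476] mid [0.4562 0.3537 0.0454] ext [0.029 0.038 0.016] zmax 0.0524
```

View pics/s5.png

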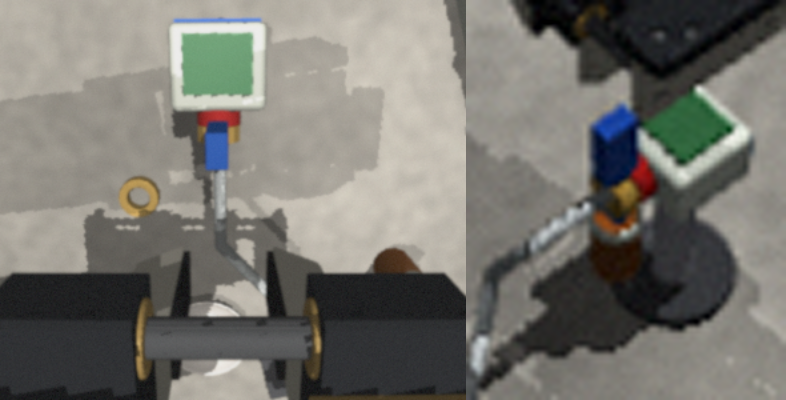

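The wrist view shows the tab at (217,145) right against the red stop at (218,118). The scene view shows the carrier hanging upright. Next is the button.

Request:
{"op": "arm_command", "data": {
  "xyz": [
    [-8, 30, 0],
    [-8, 30, 0],
    [-8, 30, 0],
    [-8, 30, 0],
    [-8, 30, 0],
    [-8, 30, -6],
    [-8, 30, -10],
    [-8, 30, -10],
    [-8, 30, -10],
    [-7, 30, 0],
    [0, 0, 0],
    [0, 0, 0],
    [0, 0, 0]
  ],
  "spin": [0, 0, 0, 0, 0, 0, 0, 0, 0, 0, 0, 0, 0],
  "jaw": -1
}}

```text
time: 21.9
tool_pos: [0.455, 0.3264, 0.4006]
tool_rot: [-3.141, 0.001, 1.35]
contact_force: [-1.0, 0.1, -1.0]
opening: 0.0006
grip_force: 0.0
```

```bash
python3 - <<'E'
from m2 import *
c=read_camera("wrist"); print(observe()["tool_pos"])
h=cv2.cvtColor(c["img"],cv2.COLOR_RGB2HSV); ys,xs=np.where(c["depth"]>0); P=deproj(c,np.c_[xs,ys]); H=h[ys,xs]
g=(H[:,0]>50)&(H[:,0]<88)&(H[:,1]>100)&(abs(P[:,0]-.455)<.03)&(abs(P[:,1]-.355)<.035)&(P[:,2]>.03)
q=P[g]; print(g.sum(),np.percentile(q[:,2],[5,25,50,75,95]).round(4)); t=q[q[:,2]>np.median(q[:,2])-.002]; print("mid",((t.min(0)+t.max(0))/2).round(4),t.mean(0).round(4),np.ptp(t,axis=0).round(3))
E
```

```text
[0.45514632 0.32619145 0.40075101]
726 [0.0387 0.0471 0.0478 0.0483 0.0491]
mid [0.4476 0.3528 0.1872] [0.4544 0.3565 0.049 ] [0.04  0.034 0.283]
```

Request:
{"op": "arm_command", "data": {
  "xyz": [
    [0, 10, 0],
    [0, 10, 0],
    [0, 10, 0],
    [0, 0, -30],
    [0, 0, -30],
    [0, 0, -30],
    [0, 0, -30],
    [0, 0, -25],
    [0, 0, -15],
    [0, 0, -5],
    [0, 0, 0],
    [0, 0, 0]
  ],
  "spin": [0, 0, 0, 0, 0, 0, 0, 0, 0, 0, 0, 0]
}}

```text
time: 23.15
tool_pos: [0.4552, 0.3574, 0.2368]
tool_rot: [3.14, -0.001, 1.351]
contact_force: [0.5, -1.1, 0.3]
opening: 0.0006
grip_force: 0.0
```

Request:
{"op": "arm_command", "data": {
  "xyz": [
    [0, 0, -2],
    [0, 0, -2],
    [0, 0, -2],
    [0, 0, -2],
    [0, 0, -2],
    [0, 0, -2],
    [0, 0, 0],
    [0, 0, 0]
  ],
  "spin": [0, 0, 0, 0, 0, 0, 0, 0]
}}

```text
time: 23.95
tool_pos: [0.4549, 0.357, 0.2241]
tool_rot: [3.141, -0.0, 1.351]
contact_force: [-0.3, -0.4, 3.1]
opening: 0.0003
grip_force: 1.3
```

Request:
{"op": "arm_command", "data": {
  "xyz": [
    [0, 0, -1],
    [0, 0, -1],
    [0, 0, -0.5],
    [0, 0, 0],
    [0, 0, 0]
  ],
  "spin": [0, 0, 0, 0, 0]
}}

```text
time: 24.45
tool_pos: [0.4549, 0.357, 0.2216]
tool_rot: [3.141, -0.0, 1.351]
contact_force: [-0.9, -1.9, 4.0]
opening: 0.0005
grip_force: 2.0
```

Request:
{"op": "arm_command", "data": {
  "xyz": [
    [0, 0, -0.5],
    [0, 0, -0.5],
    [0, 0, -0.5],
    [0, 0, 0],
    [0, 0, 0]
  ],
  "spin": [0, 0, 0, 0, 0]
}}

```text
time: 24.95
tool_pos: [0.4549, 0.357, 0.2202]
tool_rot: [3.141, -0.0, 1.351]
contact_force: [-0.5, -0.7, 6.1]
opening: 0.0004
grip_force: 3.4
```

Request:
{"op": "arm_command", "data": {
  "xyz": [
    [0, 0, -0.5],
    [0, 0, -0.5],
    [0, 0, 0],
    [0, 0, 0]
  ],
  "spin": [0, 0, 0, 0]
}}

```text
time: 25.35
tool_pos: [0.4548, 0.357, 0.2201]
tool_rot: [3.141, -0.0, 1.351]
contact_force: [-2.4, -2.2, 13.2]
opening: 0.0007
grip_force: 6.6
```

Request:
{"op": "arm_command", "data": {
  "xyz": [
    [0, 0, 2],
    [0, 0, 4],
    [0, 0, 10],
    [0, 0, 25],
    [0, 0, 40],
    [0, 0, 40],
    [0, 0, 30],
    [0, 0, 0],
    [0, 0, 0],
    [0, 0, 0]
  ],
  "spin": [0, 0, 0, 0, 0, 0, 0, 0, 0, 0]
}}

```text
time: 26.35
tool_pos: [0.4546, 0.3568, 0.3686]
tool_rot: [-3.14, 0.002, 1.351]
contact_force: [-1.5, -1.1, -1.0]
opening: 0.0006
grip_force: 0.0
```

```bash
python3 - <<'E'
from m2 import *
u=np.array([.215,.977]);p0=np.array([.5176,-.0182])
for n in("scene","top"):
  c=read_camera(n)
  h=cv2.cvtColor(c["img"],cv2.COLOR_RGB2HSV); ys,xs=np.where((c["depth"]>0)&(c["depth"]<2)); P=deproj(c,np.c_[xs,ys]); H=h[ys,xs]
  b=(P[:,0]>.5)&(P[:,0]<.57)&(P[:,1]>.02)&(P[:,1]<.08)&(P[:,2]<.2)&(H[:,0]>105)&(H[:,0]<128)&(H[:,1]>140)&(P[:,2]>.13)
  if b.any(): print(n,"tab",b.sum(),np.percentile((P[b][:,:2]-p0)@u*1000,[2,50,98]).round(1),P[b&(P[:,2]>.168)].mean(0).round(4))
  g=(H[:,0]>50)&(H[:,0]<88)&(H[:,1]>100)&(abs(P[:,0]-.455)<.03)&(abs(P[:,1]-.355)<.035)&(P[:,2]>.03)
  if g.any(): print(n,"green z",np.median(P[g][:,2]).round(4))
print(observe()["contact_force"])
E
```

```text
scene tab 98 [65.2 73.2 83.9] [0.5349 0.0541 0.1741]
scene green z 0.0509
top tab 31 [66.4 74.9 82.8] [0.5324 0.0552 0.1739]
top green z 0.0474
[0.16686894 0.00563422 0.03100176]
```

The button bottomed out at 13 N and has come back up, and the carrier is still at the stop.

```bash
python3 -c "
from cell import *
print(hand_in())"
```

```text
the job is handed in; nothing more can be done
None
```

I handed the job in at about 26.5 s of the 69 s allowed: the carrier pressed the stop about 4–5 mm in (estimated from force), was let go resting against it, and the green button was pressed fully and came back up; the hand-in gave no verdict, and I did not re-measure the bystanders.

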